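# Overhang a steel scraper blank for filing

### The job

Get the steel scraper blank ready for filing: push it with the fingertips so that it slides square against the fence of the raised wooden ledge and along the fence until its leading edge sticks out about 20 mm past the open end of the ledge (the end without the stop block). Keep the blank flat on the ledge, never lifting or tipping it, leave the other things on the bench alone, and finish clear of everything.

Things in the scene. Friction and masses are not known exactly. Their poses are not given: they have to be found in the camera images.
- ledge: wooden filing ledge, fixed. Origin on the bench under the deck's middle; y along the ledge, x across it away from the robot. Deck 70 mm above the bench, x -62.5 to 62.5, y -180 to 180 mm. Dark fence along the far side: inner face at x = 62.5, 15 mm thick, 17 mm above the deck. Stop block at the +y end (y 180 to 192, 8 mm above the deck); the -y end is open. Heading varies.
- ledge_end (a point): middle of the open (-y) end of the ledge's deck, on the deck's surface at x = 0, y = -180 mm of the ledge; axes as the ledge's.
- blank: bright steel plate, 90 mm (x) by 120 mm (y) by 5 mm thick, about 0.4 kg, loose and flat on the deck, its y axis roughly along the ledge, a little skewed and 12 to 25 mm short of the fence; a black dot near its rear (+y) end. Origin at the centre of its underside. It slides with ordinary friction and stays where left; too wide to grasp.
- blank_edge (a point): middle of the blank's leading (-y) 90 mm edge, half-way up its thickness; axes as the blank's. This edge is to stick out past the open end of the ledge.
- blank_side (a point): middle of the blank's far (+x) 120 mm side, half-way up its thickness; axes as the blank's. This side is to lie against the fence.
- live_center: dark steel live centre (a cylinder 32 mm across with a cone on top, 47 mm high) standing on the deck near its closed (+y) end, about 35 mm or more to the rear of the blank. Origin at the centre of its underside. To be left alone.
- collar: brass ring, 56 mm across, 22 mm high, on the bench between robot and ledge; origin at the centre of its underside. To be left alone.
- file: steel file with a wooden handle, 265 mm long, 24 mm high, lying on the bench beyond the open end of the ledge, about 80 mm or more from it. To be left alone.
- wax_jar: small closed jar, 60 mm across, 55 mm high, on the bench behind the fence; origin at the centre of its underside. To be left alone.
- bowl: turned wooden bowl, 130 mm across, 55 mm high, on the bench beyond the closed end of the ledge; origin at the centre of its underside. To be left alone.
- driver: screwdriver lying on the bench between robot and ledge, under 40 mm high. To be left alone.
- disc: round wooden blank, 84 mm across, 35 mm high, on the bench behind the fence; origin at the centre of its underside. To be left alone.
Things that resemble listed ones, but are neither listed nor needed, are in the scene too. There is more than one size of the blank; the job needs the smallest.

How it is judged (in metres and radians):
At the end, for the whole second after the job is handed in: The blank lies at rest, flat on the deck (within 3 mm of its height and 0.04 rad), its far side within 5 mm of the fence and parallel to it within 0.06 rad, its leading edge 12 to 28 mm past the open end of the ledge (y of blank_edge in the frame of ledge between -0.208 and -0.192 m and x of blank_side in the frame of ledge above 0.0575 m and angle between the y axis of blank and the y axis of ledge, either way round below 0.06 rad and angle between blank's own z axis and vertical below 0.04 rad and z of blank in the frame of ledge between 0.067 and 0.073 m and linear speed of blank below 0.01 m/s); the robot touches nothing.
It fails at once if the blank is lifted (more than 8 mm) or falls off the ledge (z of blank in the frame of ledge above 0.078 m or z of blank in the frame of ledge below 0.06 m).
It fails at once if the blank is tipped (more than 0.12 rad) (angle between blank's own z axis and vertical above 0.12 rad).
It fails at once if one of the other things (live centre, collar, file, jar, bowl, screwdriver, disc) is moved more than 15 mm (distance of any of live_center, collar, file, wax_jar, bowl, driver, disc from where it was at the start of the episode above 0.015 m).
It also fails if it takes over 64 s, if anything falls off the work surface, if the arm or the gripper's body presses on something with over 40 N, if the wrist force passes 120 N, or if a joint passes its speed limit or range.

### The arm

A 6-joint arm with a two-finger parallel gripper is mounted at the origin on the work surface. World frame = base frame: x ahead of the robot, y to its left, z up, the work surface at z = 0. Lengths are in mm, angles in rad, forces in N, time in s.
With the tool pointing down it reaches from about 400 to 925 mm from the base axis. Payload 3.4 kg.
Tool frame: the origin (TCP) lies on the centre line of the jaws, within the pads' length; the fingertips stand bot.tip_reach ahead of it and the grasp point (between the pads) lies 11 mm behind it (bot.tip_reach is the distance from the TCP to the fingertips, in mm); z points along the fingers, y is the direction in which the jaws open and shut (so a half turn about z gives the same grasp; the last joint's range is limited). The gripper opens to 85 mm and grips with 20 to 120 N. Pads are 22 mm wide; open, the fingers measure 114 mm over their backs; the gripper's body (76 mm by 85 mm) begins 54 mm behind the grasp point. The pads swing forward as they close: fully open they stand 13 mm farther back than shut.
Start: joints at [1.131, 0.307, 1.506, -0, 1.328, -0.073], TCP at [206.236, 536.748, 239.305] pointing down, gripper open.
Joint ranges: [-3.12, 3.12], [-1.05, 2.28], [0.14, 2.33], [-1.42, 4.57], [0.1, 2.73], [-2.68, 2.68]. Speed limits (rad/s): [2.57, 2.57, 3.14, 3.14, 3.14, 3.14].

### API

Orientations are given as [roll, pitch, yaw] about the fixed x, y, z axes, in that order (R = Rz(yaw) Ry(pitch) Rx(roll)).
In Python, from plant import sensors, viewer, order, bot gives the robot as it stands. The module is installed in compiled form; this text tells all that it offers.
- The arm moves only by the tool drive_tool, never from a script. Its argument "targets" is a list of rows, each a list of 5 numbers: the opening, from 0 (shut) to 1 (fully open), then the shift along the tool's x, y, z in mm, then the turn about the tool's z in degrees. A call has 1 to 8 rows; each row shifts and turns the pose as measured when the row begins, along the tool's axes as they then stand; what a row does not reach is not made up. A row lasts 1/10 s, in which the tool goes at most 50 mm and 8.59 degrees, less where a joint would pass 70% of its speed; a pose out of reach is approached as far as the arm can. A call with a gripper value outside its range is refused whole. The fingers move at their own pace and stop on an object; "grip_force" is the grip in N (left out, the last holds). Time passes only in rows, so rows that do not move let the fingers close. It gives the time, the measured TCP pose, the force and the opening at its end, in the units of the state.
- sensors.observe(): the state, without advancing time (a new reading comes with each control period).
- viewer.camera(name): name is "side" or "top" or "wrist"; returns a dict with "pixels" (384x512x3 uint8, blue, green, red), "K" (3x3 intrinsics, pixels), "R" (3x3) and "t" (3): a world point X has camera coordinates R X + t. Camera axes: x right, y down, z forward; pixel columns grow to the right and rows downward; lengths in mm; the calibration is good to about 2 mm. The wrist camera is an equidistant fisheye: a pixel r from the principal point sees the ray r / f radians off the axis. A picture is of the moment at which its call begins. There is no depth.
- order.job_done(): hands the job in, once; it reports no verdict.
The state is a dict: "time": time; "joint_positions": joint angles; "dq": joint speeds; "joint_efforts": joint torques, N m; "ee_pos": TCP position; "tcp_rot": TCP orientation; "ft_force": force on the tool from outside, world axes, zero at the start; "ft_torque": the same for the moment, N m; "grip_width": finger opening in mm.
Only numpy, scipy, OpenCV 4.12 (cv2) and the standard library are available. Lean on these libraries where they do the work, as an engineer would, in place of code of your own. Each camera call takes 0.05 s, during which the arm holds its last target.

## Working session

There is one attempt and no reset: what is moved stays moved. The work goes in short steps, Python scripts to look and compute and a tool call to move; the robot and the scene stay as the last step left them, time stands still between calls to the robot, and variables do not carry over. Pictures are saved under pics/ and viewed, and the job is handed in when it is done.

Besides the shell and the picture viewer there is one more tool, called after "Emit:" as name(argument=value, ...), one argument or row to a line, values as JSON. drive_tool: Moves the arm, as the interface text tells. Its arguments: {"type":"object","properties":{"targets":{"type":"array","items":{"type":"array","items":{"type":"number"}}},"grip_force":{"type":"number"}},"required":["targets"]}

```bash
mkdir -p pics; ls
python3 - <<'E'
from plant import sensors, viewer, order, bot
import cv2,numpy as np
print(sensors.observe()); print(bot.tip_reach)
for n in ["side","top","wrist"]:
    c=viewer.camera(n); cv2.imwrite(f"pics/{n}0.png",c["pixels"])
    np.savez(f"{n}0.npz",**c); print(n,c["K"],c["R"],c["t"])
E
```

```text
pics
{'time': 0.0, 'joint_positions': array([ 1.13050536e+00,  3.07561071e-01,  1.50766251e+00, -7.70850330e-06,
        1.32839563e+00, -7.34955155e-02]), 'dq': array([ 0.00041808, -0.00181052, -0.00063143,  0.00056684,  0.00033139,
        0.00029141]), 'joint_efforts': array([ 2.30260894e-04, -4.57538080e+01, -2.51920545e+01, -3.66463928e-04,
        1.31858783e-02,  3.33284312e-06]), 'ee_pos': array([205.94444712, 536.13065828, 238.39195699]), 'tcp_rot': array([-3.13957102e+00, -1.41349422e-04,  2.77479892e+00]), 'ft_force': array([ 0.09448743, -0.62154992, -0.6226617 ]), 'ft_torque': array([-0.00741989,  0.06424918, -0.02945569]), 'grip_width': 84.81057937560986}
8.0
side [[396.62031863   0.         254.77838302]
 [  0.         396.62031863 189.77394864]
 [  0.           0.           1.        ]] [[ 0.82555014 -0.56404747 -0.01781608]
 [-0.43443618 -0.61506511 -0.65799705]
 [ 0.36018352  0.55094951 -0.75280971]] [-393.13422636  283.01715409  985.49516831]
top [[354.02587218   0.         259.27528549]
 [  0.         354.02587218 190.59957154]
 [  0.           0.           1.        ]] [[ 0.00934491 -0.99994964  0.00365972]
 [-0.9774753  -0.00990645 -0.21081722]
 [ 0.21084286 -0.00160722 -0.97751865]] [ 37.42410134 504.14803335 875.35048752]
wrist [[297.31863964   0.         257.94495235]
 [  0.         297.31863964 188.16305457]
 [  0.           0.           1.        ]] [[ 0.35834307  0.93358758 -0.00211405]
 [ 0.88556028 -0.33918984  0.31738501]
 [ 0.29558964 -0.11560483 -0.94829441]] [-574.46716174  -41.3718027   380.23380508]
```

View pics/top0.png

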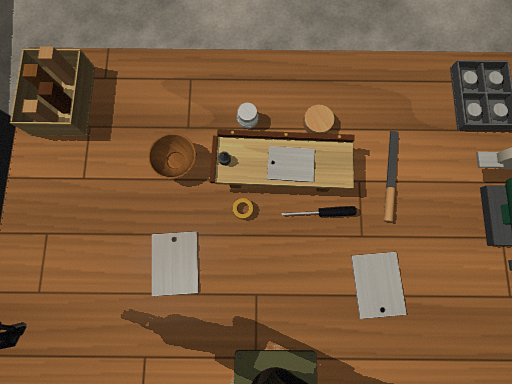

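View pics/side0.png

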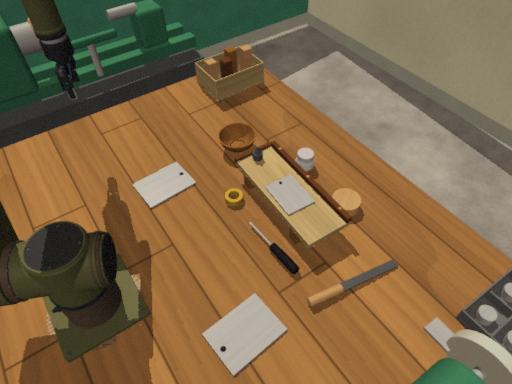

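View pics/wrist0.png

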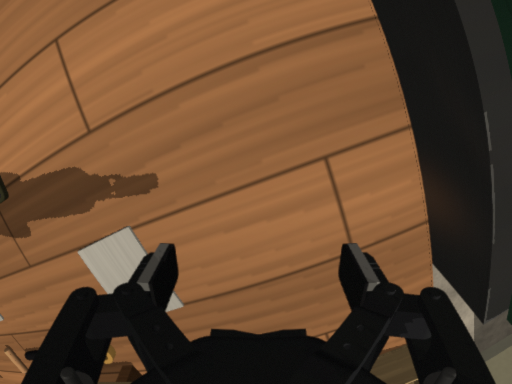

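The top view shows the ledge at about (215–353, 135–188). The blank is at (267–315, 146–182), with its dot to the left, and the open end is to the right. I'll enlarge that area.

Run:
```python
import cv2
im=cv2.imread("pics/top0.png")[120:200,205:365]
cv2.imwrite("pics/top0c.png",cv2.resize(im,None,fx=5,fy=5,interpolation=cv2.INTER_CUBIC))
im=cv2.imread("pics/side0.png")[135:250,225:365]
cv2.imwrite("pics/side0c.png",cv2.resize(im,None,fx=5,fy=5,interpolation=cv2.INTER_CUBIC))
```

```text
(no output)
```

View pics/top0c.png

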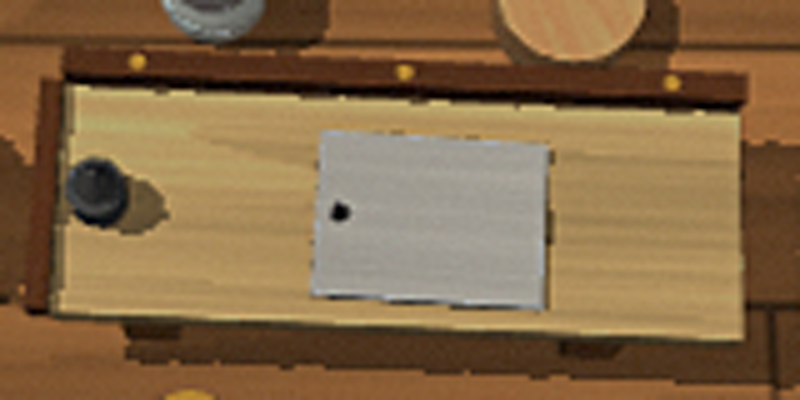

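View pics/side0c.png

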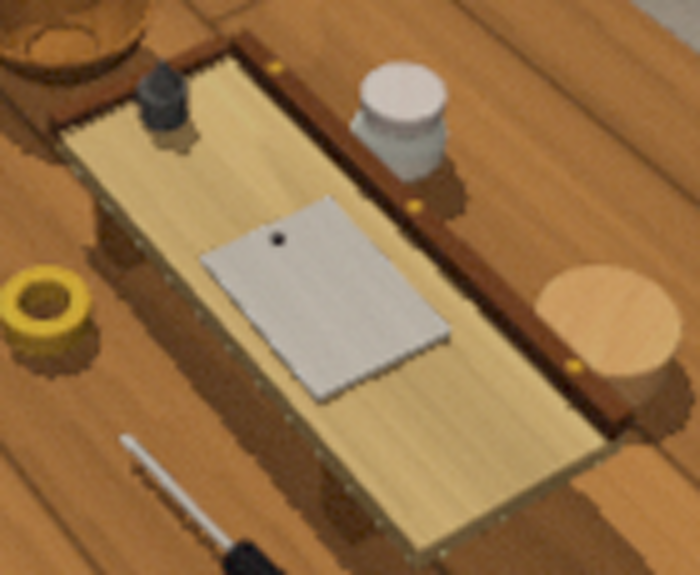

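```bash
cat > h.py <<'E'
import numpy as np,cv2
from scipy.optimize import least_squares
def load(n): return dict(np.load(n+".npz"))
def proj(c,X):
    p=(c["K"]@(c["R"]@np.atleast_2d(X).T+c["t"].reshape(3,1))); return (p[:2]/p[2]).T
def ray(c,uv,z):
    uv=np.atleast_2d(uv); d=np.linalg.inv(c["K"])@np.c_[uv,np.ones(len(uv))].T
    d=c["R"].T@d; o=-c["R"].T@c["t"].reshape(3,1)
    return (o+d*(z-o[2])/d[2]).T
def crop(p,o,k=5): return (np.array(p,float)+.5)/k-.5+np.array(o)
def fit(obs,x0):
    """obs list of (cam, local pts Nx3, uv)"""
    def W(q,L):
        c,s=np.cos(q[2]),np.sin(q[2]); L=np.atleast_2d(L)
        return np.c_[q[0]+c*L[:,0]-s*L[:,1],q[1]+s*L[:,0]+c*L[:,1],L[:,2]]
    f=lambda q:np.concatenate([(proj(c,W(q,L))-uv).ravel() for c,L,uv in obs])
    r=least_squares(f,x0,x_scale=[1,1,.01]); return r.x,r.fun.reshape(-1,2)
E
python3 - <<'E'
from h import *
T=load("top0");S=load("side0")
to=(205,120);so=(225,135)
L=[[-62.5,-180,70],[-62.5,180,70],[77.5,-180,87],[77.5,180,87]]
lt=crop([[743,341],[52,316],[747,75],[64,48]],to)
Ls=[[-62.5,-180,70],[62.5,-180,70],[-62.5,180,70]]
ls=crop([[418,553],[612,440],[58,132]],so)
B=[[45,60,75],[45,-60,75],[-45,-60,75],[-45,60,75]]
bt=crop([[320,130],[550,146],[543,308],[313,295]],to)
bs=crop([[330,197],[449,332],[321,396],[200,258]],so)
for nm,o in [("ledge",[(T,L,lt),(S,Ls,ls)]),("ledgeT",[(T,L,lt)]),("ledgeS",[(S,Ls,ls)]),("blank",[(T,B,bt),(S,B,bs)]),("blT",[(T,B,bt)]),("blS",[(S,B,bs)])]:
    q,r=fit(o,[600,0,0.]); print(nm,q.round(3)); print(r.round(1).tolist())
print("lc top",ray(T,crop([[97,162]],to),47),ray(S,crop([[163,65]],so),47))
E
```

```text
ledge [ 5.76515e+02 -2.25180e+01 -3.20000e-02]
[[0.1, 0.7], [-0.9, -0.0], [0.2, 0.3], [-0.4, 0.2], [1.1, -0.4], [-0.0, 0.3], [0.5, 0.2]]
ledgeT [ 5.77381e+02 -2.32040e+01 -2.90000e-02]
[[0.4, 0.1], [-0.5, -0.1], [0.4, -0.2], [-0.3, 0.1]]
ledgeS [ 5.75486e+02 -2.17330e+01 -3.40000e-02]
[[0.5, -0.4], [-0.6, 0.4], [0.1, 0.2]]
blank [ 5.71191e+02 -3.86530e+01 -5.50000e-02]
[[0.0, 0.5], [-0.4, 0.1], [-0.1, 0.9], [-0.6, 0.6], [0.4, -0.3], [1.4, -0.5], [0.1, 0.4], [0.4, -0.3]]
blT [ 5.7259e+02 -3.9372e+01 -5.3000e-02]
[[0.3, -0.0], [-0.2, -0.4], [0.2, 0.3], [-0.3, 0.1]]
blS [ 5.69541e+02 -3.80670e+01 -5.50000e-02]
[[-0.1, -0.1], [0.8, -0.4], [-0.6, 0.5], [-0.1, -0.2]]
lc top [[611.08335443 138.77179128  47.        ]] [[619.12168138 193.8308583   47.        ]]
```

Emit:
drive_tool(
  targets=[
    [0.5,-34,-29,0,0],
    [0.5,-34,-29,0,0],
    [0.5,-34,-29,0,0],
    [0.5,-34,-29,0,0],
    [0.5,-34,-29,0,0],
    [0.5,-34,-29,0,0],
    [0.5,-34,-29,0,0],
    [0.5,-34,-29,0,0],
  ],
  grip_force=20,
)

```text
time: 0.95
ee_pos: [380.0, 217.3, 235.9]
tcp_rot: [-3.141, -0.002, 2.787]
ft_force: [1.1, 0.5, -0.2]
grip_width: 43.1
```

Emit:
drive_tool(
  targets=[
    [0.5,-34,-31,0,0],
    [0.5,-34,-31,0,0],
    [0.5,-34,-31,0,0],
    [0.5,-34,-31,0,0],
    [0.5,-34,-31,0,0],
    [0.5,-34,-31,0,0],
    [0.5,-34,-30,0,0],
    [0.5,-34,-30,0,0],
  ],
)

```text
time: 1.75
ee_pos: [552.6, -122.7, 234.9]
tcp_rot: [3.141, -0.002, 2.785]
ft_force: [0.6, 1.3, -0.2]
grip_width: 42.2
```

Emit:
drive_tool(
  targets=[
    [0.5,0,0,0,-8],
    [0.5,0,0,0,-8],
    [0.5,0,0,0,-3],
    [0.5,0,0,0,0],
  ],
)

```text
time: 2.15
ee_pos: [555.7, -131.5, 232.4]
tcp_rot: [-3.141, -0.003, 3.12]
ft_force: [-1.1, -0.4, -1.2]
grip_width: 42.7
```

Emit:
drive_tool(
  targets=[
    [0.5,-17,-16,30,0.5],
    [0.5,0,0,40,0],
    [0.5,0,0,40,0],
    [0.5,0,0,25,0],
    [0.5,0,0,0,0],
  ],
)

```text
time: 2.65
ee_pos: [574.9, -148.4, 95.4]
tcp_rot: [-3.14, 0.003, 3.104]
ft_force: [-0.5, 0.2, -0.9]
grip_width: 42.6
```

```bash
cat > snap.py <<'E'
import sys
from plant import sensors, viewer
import cv2,numpy as np
tag=sys.argv[1]
for n in sys.argv[2:]:
    c=viewer.camera(n); cv2.imwrite(f"pics/{n}{tag}.png",c["pixels"]); np.savez(f"{n}{tag}.npz",**c)
    if n!="wrist":
        u,v,w,h=(205,120,160,80) if n=="top" else (225,135,140,115)
        cv2.imwrite(f"pics/{n}{tag}c.png",cv2.resize(c["pixels"][v:v+h,u:u+w],None,fx=5,fy=5,interpolation=cv2.INTER_CUBIC))
s=sensors.observe(); print(s["time"],s["ee_pos"].round(1),s["tcp_rot"].round(4),s["ft_force"].round(1),s["grip_width"].round(1))
E
python3 snap.py 1 side wrist
```

```text
Traceback (most recent call last):
  File "snap.py", line 10, in <module>
    s=sensors.observe(); print(s["time"],s["ee_pos"].round(1),s["tcp_rot"].round(4),s["ft_force"].round(1),s["grip_width"].round(1))
                                                                                                           ^^^^^^^^^^^^^^^^^^^^^
AttributeError: 'float' object has no attribute 'round'
```

View pics/side1c.png

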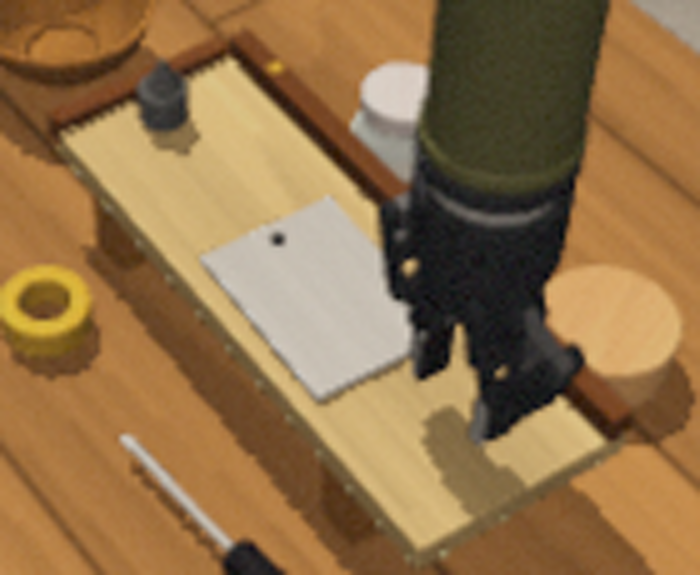

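View pics/wrist1.png

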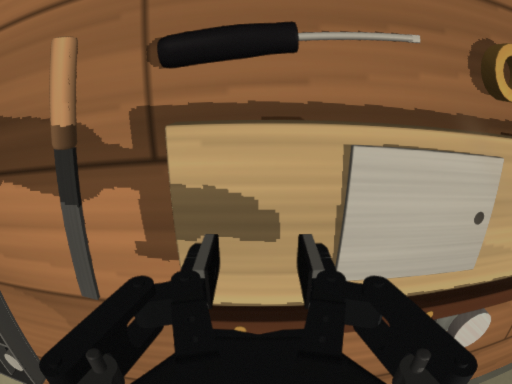

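The side view shows the fingertips just above the free end of the deck. In the wrist view the blank is at (340–503, 145–280), clear of the fingers. Next I'll touch the deck gently to find the tip height.

Emit:
drive_tool(
  targets=[
    [0.5,0,0,5,0],
    [0.5,0,0,3,0],
    [0.5,0,0,0,0],
  ],
)

```text
time: 3.05
ee_pos: [580.9, -150.0, 95.0]
tcp_rot: [-3.135, 0.018, 3.105]
ft_force: [0.8, -0.8, 0.6]
grip_width: 42.8
```

Emit:
drive_tool(
  targets=[
    [0.5,0,0,2,0],
    [0.5,0,0,2,0],
  ],
)

```text
time: 3.25
ee_pos: [582.2, -150.4, 93.0]
tcp_rot: [-3.134, 0.022, 3.105]
ft_force: [0.1, 0.1, 0.2]
grip_width: 42.8
```

Emit:
drive_tool(
  targets=[
    [0.5,0,0,2,0],
    [0.5,0,0,2,0],
  ],
)

```text
time: 3.45
ee_pos: [582.6, -150.5, 89.3]
tcp_rot: [-3.134, 0.023, 3.105]
ft_force: [0.6, 0.1, 0.8]
grip_width: 42.6
```

```bash
sed -i 's/s\["grip_width"\].round(1)/round(s["grip_width"],1)/' snap.py; python3 snap.py 2 side; python3 snap.py 2
python3 -c "
from plant import sensors;s=sensors.observe();print(s['joint_positions'].round(4),s['dq'].round(3),s['joint_efforts'].round(1))"
```

```text
3.5 [ 582.4 -150.5   88.9] [-3.1341  0.0223  3.1047] [-0.1  0.2  0.7] 42.7
3.5 [ 582.4 -150.5   88.9] [-3.1341  0.0223  3.1047] [-0.1  0.2  0.7] 42.7
[-3.2250e-01  4.7760e-01  1.6551e+00 -1.0000e-03  9.8540e-01 -1.8558e+00] [-0.001  0.001  0.    -0.001  0.011  0.   ] [  0.  -51.8 -20.2  -0.   -0.2   0. ]
```

Emit:
drive_tool(
  targets=[
    [0.5,0,0,0,0],
  ],
)

```text
time: 3.6
ee_pos: [582.2, -150.4, 88.7]
tcp_rot: [-3.134, 0.022, 3.105]
ft_force: [-0.1, -0.4, 0.4]
grip_width: 42.6
```

Emit:
drive_tool(
  targets=[
    [0.5,0,0,0,0],
  ],
)

```text
time: 3.7
ee_pos: [582.1, -150.4, 88.5]
tcp_rot: [-3.134, 0.022, 3.105]
ft_force: [0.6, -0.1, -0.9]
grip_width: 42.3
```

Emit:
drive_tool(
  targets=[
    [0.5,0,0,2,0],
    [0.5,0,0,2,0],
  ],
)

```text
time: 3.9
ee_pos: [582.4, -150.5, 84.5]
tcp_rot: [-3.134, 0.022, 3.105]
ft_force: [0.6, 0.2, 0.5]
grip_width: 42.6
```

Emit:
drive_tool(
  targets=[
    [0.5,0,0,1.5,0],
    [0.5,0,0,1.5,0],
  ],
)

```text
time: 4.1
ee_pos: [582.4, -150.5, 81.0]
tcp_rot: [-3.134, 0.022, 3.104]
ft_force: [0.1, 0.1, 0.2]
grip_width: 42.6
```

Emit:
drive_tool(
  targets=[
    [0.5,0,0,1.5,0],
  ],
)

```text
time: 4.2
ee_pos: [582.4, -150.5, 79.3]
tcp_rot: [-3.134, 0.022, 3.105]
ft_force: [0.5, -0.1, 0.2]
grip_width: 42.8
```

Emit:
drive_tool(
  targets=[
    [0.5,0,0,1.5,0],
  ],
)

```text
time: 4.3
ee_pos: [582.4, -150.5, 77.6]
tcp_rot: [-3.134, 0.021, 3.105]
ft_force: [-0.1, -0.5, 0.3]
grip_width: 42.6
```

Emit:
drive_tool(
  targets=[
    [0.5,0,0,1,0],
  ],
)

```text
time: 4.4
ee_pos: [582.4, -150.5, 76.4]
tcp_rot: [-3.134, 0.021, 3.105]
ft_force: [-1.2, 0.7, 3.2]
grip_width: 42.9
```

Emit:
drive_tool(
  targets=[
    [0.5,0,0,1,0],
  ],
)

```text
time: 4.5
ee_pos: [582.4, -150.5, 76.3]
tcp_rot: [-3.135, 0.021, 3.105]
ft_force: [-3.2, 0.7, 14.2]
grip_width: 42.9
```

Emit:
drive_tool(
  targets=[
    [0.5,0,0,1,0],
  ],
)

```text
time: 4.6
ee_pos: [582.4, -150.5, 76.3]
tcp_rot: [-3.134, 0.022, 3.105]
ft_force: [-2.6, 0.8, 7.6]
grip_width: 42.7
```

Emit:
drive_tool(
  targets=[
    [0.5,0,0,1,0],
  ],
)

```text
time: 4.7
ee_pos: [582.4, -150.5, 76.4]
tcp_rot: [-3.134, 0.022, 3.105]
ft_force: [-2.0, 0.3, 6.3]
grip_width: 42.6
```

Emit:
drive_tool(
  targets=[
    [0.5,0,0,-8,0],
    [0.5,0,0,-14,0],
    [0.5,5,6,-12,0],
    [0.5,15,18,-4,0],
    [0.5,20,25,0,0],
    [0.5,20,25,0,0],
    [0.5,15,18,0,0],
    [0.5,8,10,0,0],
  ],
)

```text
time: 5.5
ee_pos: [501.5, -42.7, 116.9]
tcp_rot: [-3.133, 0.029, 3.101]
ft_force: [0.1, -1.5, -0.2]
grip_width: 42.8
```

Emit:
drive_tool(
  targets=[
    [0.5,3,4,0,0],
    [0.5,0,0,0,0],
    [0.5,0,0,0,0],
  ],
)

```text
time: 5.8
ee_pos: [498.5, -37.4, 117.9]
tcp_rot: [-3.133, 0.031, 3.104]
ft_force: [0.1, -0.9, 0.2]
grip_width: 43.0
```

Emit:
drive_tool(
  targets=[
    [0.5,0,0,6,0],
    [0.5,0,0,10,0],
    [0.5,0,0,10,0],
    [0.5,0,0,6,0],
    [0.5,0,0,3,0],
    [0.5,0,0,1,0],
    [0.5,0,0,0,0],
  ],
)

```text
time: 6.5
ee_pos: [501.9, -40.5, 77.1]
tcp_rot: [-3.132, 0.03, 3.1]
ft_force: [0.0, 0.1, -0.0]
grip_width: 42.8
```

```bash
python3 snap.py 3 top side
```

```text
6.6 [502.1 -40.5  77.5] [-3.1321  0.0308  3.1005] [ 0.8 -0.7 -0.1] 42.5
```

View pics/side3c.png

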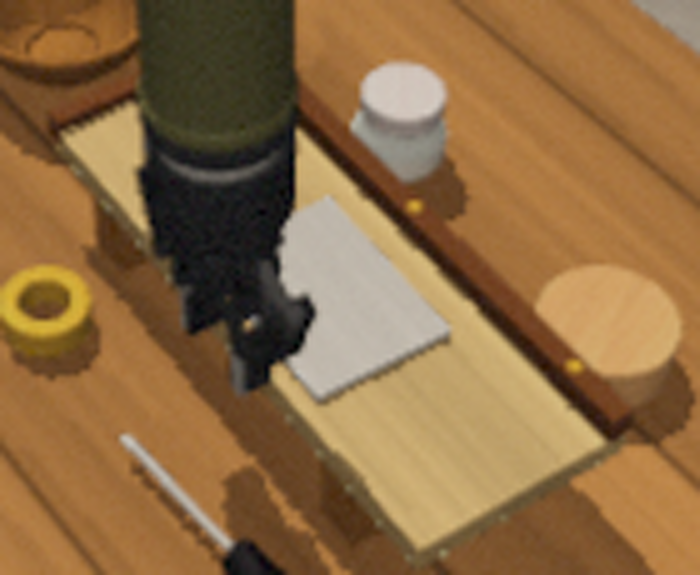

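Emit:
drive_tool(
  targets=[
    [0.5,-3,0,-0.3,0],
    [0.5,-4,0,-0.3,0],
    [0.5,-3,0,-0.2,0],
  ],
)

```text
time: 6.9
ee_pos: [513.0, -40.8, 79.6]
tcp_rot: [-3.132, 0.033, 3.101]
ft_force: [-0.6, 0.0, 0.1]
grip_width: 42.8
```

Emit:
drive_tool(
  targets=[
    [0.5,-3,0,-0.1,0],
    [0.5,-3,0,-0.1,0],
  ],
)

```text
time: 7.1
ee_pos: [519.2, -41.0, 80.4]
tcp_rot: [-3.132, 0.032, 3.101]
ft_force: [-4.4, 0.9, 2.9]
grip_width: 42.7
```

Emit:
drive_tool(
  targets=[
    [0.5,5,0,0,0],
    [0.5,3,0,1,0],
    [0.5,0,0,1,0],
  ],
)

```text
time: 7.4
ee_pos: [511.5, -40.7, 78.2]
tcp_rot: [-3.132, 0.033, 3.101]
ft_force: [0.0, 0.1, -0.1]
grip_width: 42.9
```

Emit:
drive_tool(
  targets=[
    [0.5,0,0,0.5,0],
  ],
)

```text
time: 7.5
ee_pos: [511.3, -40.7, 77.6]
tcp_rot: [-3.132, 0.033, 3.101]
ft_force: [0.9, 0.3, -0.2]
grip_width: 42.6
```

Emit:
drive_tool(
  targets=[
    [0.5,-3,0,0.2,0],
    [0.5,-3,0,0.2,0],
  ],
)

```text
time: 7.7
ee_pos: [516.8, -40.9, 77.2]
tcp_rot: [-3.132, 0.032, 3.101]
ft_force: [-2.4, -0.8, 1.6]
grip_width: 42.6
```

Emit:
drive_tool(
  targets=[
    [0.5,-3,0,0.2,0],
    [0.5,-3,0,0.2,0],
  ],
)

```text
time: 7.9
ee_pos: [519.4, -41.1, 76.4]
tcp_rot: [-3.132, 0.024, 3.101]
ft_force: [-6.2, -1.0, 6.5]
grip_width: 42.6
```

Emit:
drive_tool(
  targets=[
    [0.5,-3,0,-0.4,0],
    [0.5,-3,0,-0.2,0],
  ],
)

```text
time: 8.1
ee_pos: [522.0, -41.0, 76.5]
tcp_rot: [-3.132, 0.016, 3.101]
ft_force: [-4.2, -0.0, 2.8]
grip_width: 42.7
```

Emit:
drive_tool(
  targets=[
    [0.5,-3,0,0,0],
    [0.5,-3,0,0,0],
  ],
)

```text
time: 8.3
ee_pos: [523.4, -40.9, 76.3]
tcp_rot: [-3.132, 0.006, 3.102]
ft_force: [-11.1, -1.0, 12.1]
grip_width: 43.0
```

Emit:
drive_tool(
  targets=[
    [0.5,0,0,-0.7,0],
    [0.5,-2,0,-0.5,0],
  ],
)

```text
time: 8.5
ee_pos: [525.5, -40.9, 77.4]
tcp_rot: [-3.132, 0.006, 3.102]
ft_force: [-2.2, 0.1, -1.4]
grip_width: 42.8
```

Emit:
drive_tool(
  targets=[
    [0.5,-3,0,-0.3,0],
    [0.5,-3,0,-0.1,0],
  ],
)

```text
time: 8.7
ee_pos: [532.9, -41.1, 77.5]
tcp_rot: [-3.133, 0.007, 3.102]
ft_force: [-2.3, 0.0, -1.4]
grip_width: 42.9
```

Emit:
drive_tool(
  targets=[
    [0.5,-2,0,-0.1,0],
    [0.5,-1,0,-0.1,0],
  ],
)

```text
time: 8.9
ee_pos: [537.3, -41.3, 77.5]
tcp_rot: [-3.133, 0.008, 3.102]
ft_force: [-1.1, -0.8, -0.4]
grip_width: 42.4
```

Emit:
drive_tool(
  targets=[
    [0.5,-2,0,-0.1,0],
  ],
)

```text
time: 9.0
ee_pos: [538.4, -41.3, 77.4]
tcp_rot: [-3.132, 0.006, 3.103]
ft_force: [-7.0, -0.6, 2.7]
grip_width: 43.1
```

Emit:
drive_tool(
  targets=[
    [0.5,-2,0,-0.1,0],
  ],
)

```text
time: 9.1
ee_pos: [538.4, -41.4, 77.3]
tcp_rot: [-3.132, 0.002, 3.103]
ft_force: [-6.9, -0.2, 4.9]
grip_width: 42.9
```

Emit:
drive_tool(
  targets=[
    [0.5,-2,0,-0.3,0],
  ],
)

```text
time: 9.2
ee_pos: [538.3, -41.4, 77.4]
tcp_rot: [-3.132, -0.003, 3.103]
ft_force: [-5.5, -0.5, 2.8]
grip_width: 42.8
```

```bash
python3 snap.py 4 top side
```

```text
9.3 [538.4 -41.4  77.4] [-3.1324e+00 -2.5000e-03  3.1031e+00] [-5.7  0.   3.6] 42.8
```

View pics/side4c.png

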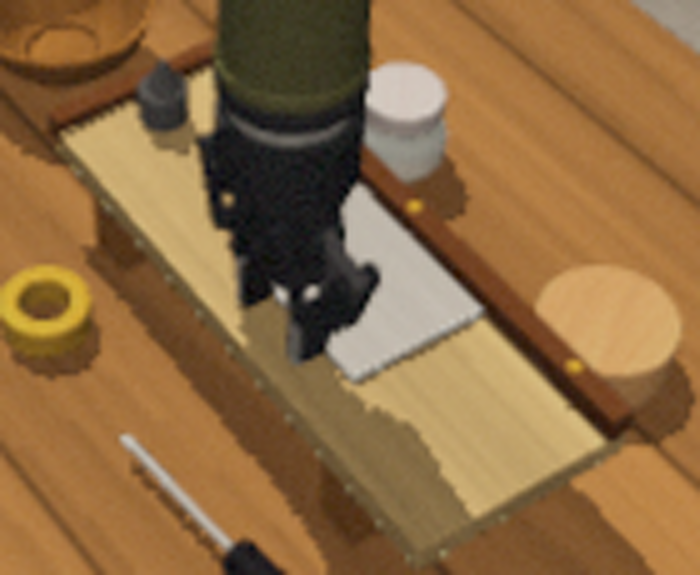

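View pics/top4c.png

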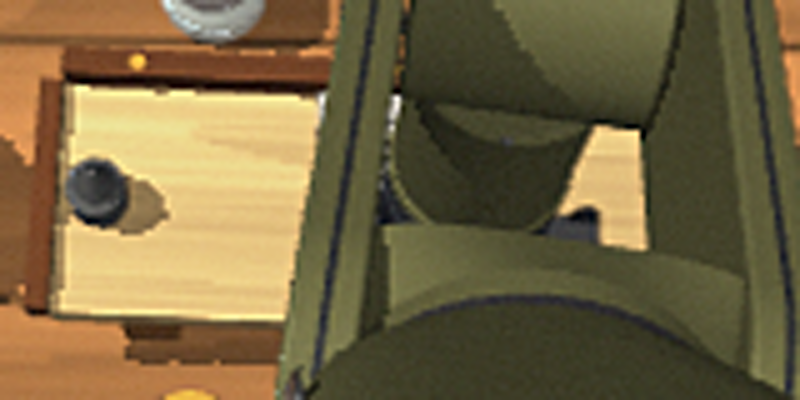

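Run:
```python
from h import *
T=load("top4");S=load("side4");so=(225,135)
def led(X): d=X[:,:2]-[576.5,-22.5];c,s=np.cos(.031),np.sin(.031); return np.c_[c*d[:,0]-s*d[:,1], s*d[:,0]+c*d[:,1]].round(1)
print("lc",led(ray(T,crop([[97,175]],(205,120)),117)),led(ray(S,crop([[163,65]],so),117)))
print("lead",led(ray(S,crop([[485,310],[357,378]],so),75)))
```

```text
lc [[ -0.2 153.9]] [[ -4.3 153.5]]
lead [[ 60.8 -75.1]
 [-27.1 -74.7]]
```

Emit:
drive_tool(
  targets=[
    [0.5,3,0,0,0],
    [0.5,5,0,-1,0],
    [0.5,4,0,-6,0],
    [0.5,0,0,-14,0],
    [0.5,0,0,-16,0],
    [0.5,0,0,-10,0],
    [0.5,0,0,-4,0],
    [0.5,0,0,0,0],
  ],
)

```text
time: 10.1
ee_pos: [529.9, -40.8, 133.6]
tcp_rot: [-3.132, 0.009, 3.103]
ft_force: [0.5, -0.2, 0.4]
grip_width: 42.3
```

Emit:
drive_tool(
  targets=[
    [0.5,0,0,0,4],
    [0.5,0,0,0,8],
    [0.5,0,0,0,8],
    [0.5,0,0,0,8],
    [0.5,0,0,0,8],
    [0.5,0,0,0,8],
    [0.5,0,0,0,8],
    [0.5,0,0,0,8],
  ],
)

```text
time: 10.9
ee_pos: [527.9, -40.4, 129.7]
tcp_rot: [-3.141, 0.01, 2.014]
ft_force: [0.4, -0.0, -0.4]
grip_width: 43.0
```

Emit:
drive_tool(
  targets=[
    [0.5,0,0,0,8],
    [0.5,0,0,0,8],
    [0.5,0,0,0,8],
    [0.5,0,0,0,4],
    [0.5,0,0,0,0],
    [0.5,0,0,0,0],
  ],
)

```text
time: 11.5
ee_pos: [525.9, -40.1, 125.8]
tcp_rot: [-3.14, 0.008, 1.504]
ft_force: [-0.4, 0.3, 0.4]
grip_width: 42.5
```

Emit:
drive_tool(
  targets=[
    [0.5,5,3,-2,-2],
    [0.5,12,7,-2,0],
    [0.5,20,12,-2,0],
    [0.5,22,13,0,0],
    [0.5,18,11,0,0],
    [0.5,11,7,0,0],
    [0.5,6,3,0,0],
    [0.5,2,1,0,0],
  ],
)

```text
time: 12.3
ee_pos: [590.6, 62.3, 131.8]
tcp_rot: [3.141, 0.007, 1.548]
ft_force: [0.1, -0.2, -0.1]
grip_width: 42.6
```

Emit:
drive_tool(
  targets=[
    [0.5,0,0,0,0],
  ],
)

```text
time: 12.4
ee_pos: [590.4, 62.5, 131.6]
tcp_rot: [-3.142, 0.007, 1.549]
ft_force: [-0.7, -0.6, 0.1]
grip_width: 42.5
```

Emit:
drive_tool(
  targets=[
    [0.5,0,0,5,0],
    [0.5,0,0,10,0],
    [0.5,0,0,13,0],
    [0.5,0,0,10,0],
    [0.5,0,0,5,0],
    [0.5,0,0,2,0],
    [0.5,0,0,0,0],
  ],
)

```text
time: 13.1
ee_pos: [587.2, 59.1, 81.1]
tcp_rot: [-3.136, 0.008, 1.546]
ft_force: [0.6, -0.4, 0.4]
grip_width: 42.9
```

```bash
python3 snap.py 5 side wrist
```

```text
13.2 [587.7  59.3  81.7] [-3.1376  0.0079  1.5458] [-0.6  0.5 -0.3] 42.9
```

View pics/side5c.png

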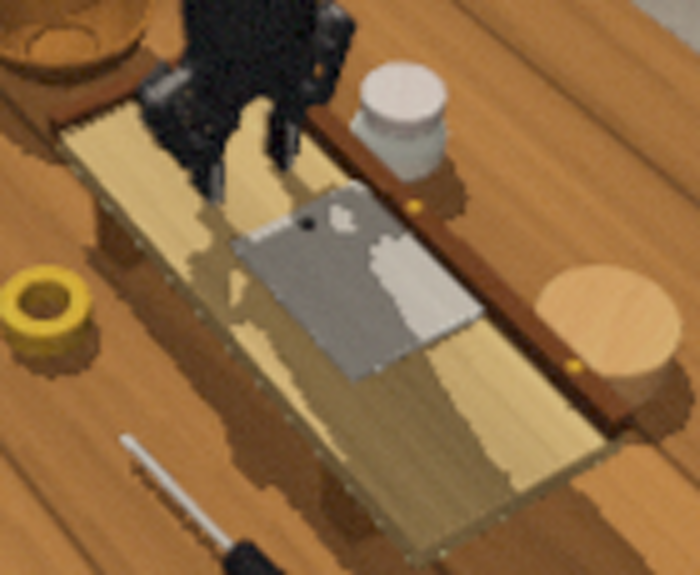

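View pics/wrist5.png

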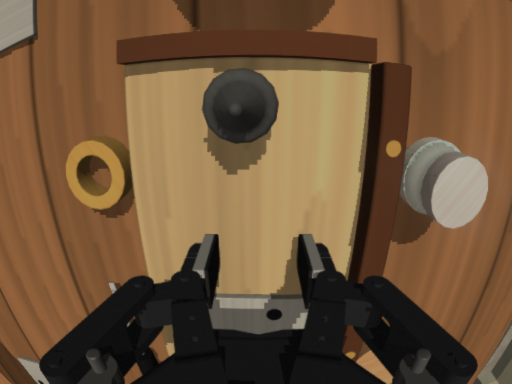

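Emit:
drive_tool(
  targets=[
    [0.5,0,0,2,0],
    [0.5,0,0,2,0],
    [0.5,-3,0,0,0],
    [0.5,-5,0,0,0],
    [0.5,-5,0,0,0],
  ],
)

```text
time: 13.7
ee_pos: [588.7, 46.2, 79.1]
tcp_rot: [-3.141, 0.008, 1.547]
ft_force: [-0.2, -0.5, 0.4]
grip_width: 42.6
```

Emit:
drive_tool(
  targets=[
    [0.5,-3,0,0,0],
    [0.5,-3,0,0,0],
  ],
)

```text
time: 13.9
ee_pos: [588.6, 39.0, 79.4]
tcp_rot: [-3.142, 0.008, 1.547]
ft_force: [-0.6, 1.0, -0.7]
grip_width: 42.7
```

Emit:
drive_tool(
  targets=[
    [0.5,0,0,1,0],
    [0.5,0,0,0.8,0],
  ],
)

```text
time: 14.1
ee_pos: [588.7, 38.2, 77.7]
tcp_rot: [3.141, 0.008, 1.545]
ft_force: [-0.0, 1.2, -0.7]
grip_width: 43.0
```

Emit:
drive_tool(
  targets=[
    [0.5,-2,0,0,0],
    [0.5,-3,0,0,0],
    [0.5,-3,0,0,0],
  ],
)

```text
time: 14.4
ee_pos: [588.0, 31.2, 77.5]
tcp_rot: [-3.141, 0.006, 1.545]
ft_force: [-0.8, 3.3, 0.9]
grip_width: 42.8
```

Contact at about 3 N, with z steady. I'll keep pushing.

Emit:
drive_tool(
  targets=[
    [0.5,-3,0,0,0],
    [0.5,-3,0,0,0],
    [0.5,-4,0,0,0],
    [0.5,-4,0,0,0],
  ],
)

```text
time: 14.8
ee_pos: [587.3, 17.7, 77.5]
tcp_rot: [-3.14, 0.004, 1.546]
ft_force: [-0.8, 2.7, 1.3]
grip_width: 42.7
```

Emit:
drive_tool(
  targets=[
    [0.5,-4,0,0,0],
    [0.5,-4,0,0,0],
    [0.5,-4,0,0,0],
    [0.5,-4,0,0,0],
  ],
)

```text
time: 15.2
ee_pos: [586.7, -0.0, 77.5]
tcp_rot: [-3.14, 0.004, 1.545]
ft_force: [-0.2, 3.6, -0.1]
grip_width: 42.9
```

Emit:
drive_tool(
  targets=[
    [0.5,-4,0,0,0],
    [0.5,-4,0,0,0],
    [0.5,-4,0,0,0],
    [0.5,-4,0,0,0],
    [0.5,-4,0,0,0],
    [0.5,-4,0,0,0],
  ],
)

```text
time: 15.8
ee_pos: [585.9, -26.4, 77.5]
tcp_rot: [-3.14, 0.004, 1.545]
ft_force: [-0.0, 1.9, 0.4]
grip_width: 42.6
```

Emit:
drive_tool(
  targets=[
    [0.5,-4,0,0,0],
    [0.5,-4,0,0,0],
    [0.5,-4,0,0,0],
    [0.5,-4,0,0,0],
    [0.5,-4,0,0,0],
    [0.5,-4,0,0,0],
  ],
)

```text
time: 16.4
ee_pos: [585.0, -52.7, 77.5]
tcp_rot: [-3.139, 0.004, 1.545]
ft_force: [-0.0, 2.3, -0.2]
grip_width: 42.5
```

Emit:
drive_tool(
  targets=[
    [0.5,-4,0,0,0],
    [0.5,-4,0,0,0],
    [0.5,-4,0,0,0],
    [0.5,-4,0,0,0],
    [0.5,-4,0,0,0],
    [0.5,-3,0,0,0],
    [0.5,-1,0,0,0],
  ],
)

```text
time: 17.1
ee_pos: [584.1, -79.5, 77.5]
tcp_rot: [-3.139, 0.004, 1.545]
ft_force: [-0.8, 1.9, 0.5]
grip_width: 42.6
```

```bash
python3 snap.py 6 side top
```

```text
17.2 [584.2 -79.5  77.5] [-3.139   0.0049  1.5452] [-0.4  0.9 -0.3] 42.7
```

View pics/side6c.png

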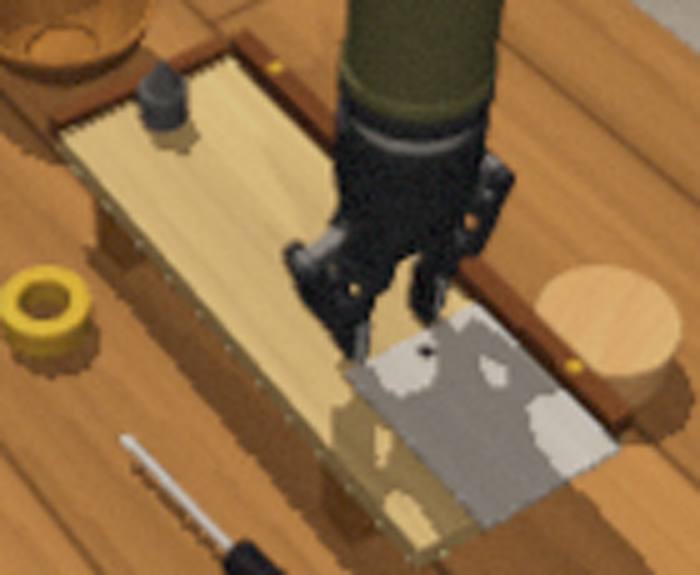

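View pics/top6c.png

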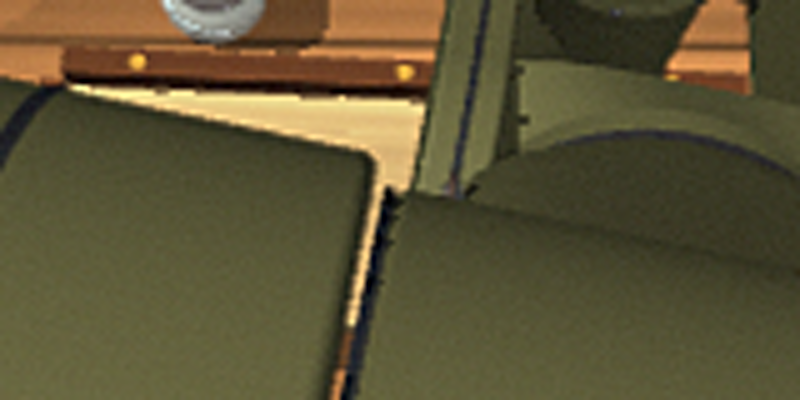

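Run:
```python
from h import *
S=load("side6");so=(225,135)
def led(X): d=X[:,:2]-[576.5,-22.5];c,s=np.cos(.031),np.sin(.031); return np.c_[c*d[:,0]-s*d[:,1], s*d[:,0]+c*d[:,1]].round(1)
print("lead, rear",led(ray(S,crop([[617,445],[490,522],[345,368],[472,303]],so),75)))
print("deck end",led(ray(S,crop([[418,553]],so),70)), "fence end top", led(ray(S,crop([[630,412]],so),87)))
print("tcp",led(np.array([[584.2,-79.5]])))
```

```text
lead, rear [[  60.  -185.6]
 [ -26.2 -187. ]
 [ -28.4  -65.6]
 [  58.   -67.1]]
deck end [[ -65.8 -179.4]] fence end top [[  72.5 -178.7]]
tcp [[  9.5 -56.7]]
```

Emit:
drive_tool(
  targets=[
    [0.5,-3,0,0,0],
    [0.5,-3,0,0,0],
    [0.5,-3,0,0,0],
    [0.5,-2,0,0,0],
    [0.5,-1,0,0,0],
  ],
)

```text
time: 17.7
ee_pos: [583.8, -91.8, 77.6]
tcp_rot: [-3.139, 0.004, 1.546]
ft_force: [-0.3, 2.7, -0.3]
grip_width: 42.5
```

Emit:
drive_tool(
  targets=[
    [0.5,3,0,0,0],
    [0.5,6,0,-1,0],
    [0.5,6,0,-4,0],
    [0.5,2,0,-12,0],
    [0.5,0,0,-18,0],
    [0.5,0,0,-22,0],
    [0.5,0,0,-24,0],
    [0.5,0,0,-16,0],
  ],
)

```text
time: 18.5
ee_pos: [583.8, -72.9, 179.4]
tcp_rot: [-3.136, 0.007, 1.548]
ft_force: [-0.4, -0.5, 0.5]
grip_width: 42.7
```

Emit:
drive_tool(
  targets=[
    [0.5,0,-5,-8,0],
    [0.5,0,-20,-5,0],
    [0.5,0,-25,0,0],
    [0.5,5,-25,0,0],
    [0.5,20,-15,0,0],
    [0.5,35,-10,0,0],
    [0.5,40,0,0,0],
    [0.5,45,0,0,0],
  ],
)

```text
time: 19.3
ee_pos: [483.1, 73.4, 198.4]
tcp_rot: [3.135, 0.014, 1.541]
ft_force: [2.0, 0.1, 0.9]
grip_width: 42.6
```

Emit:
drive_tool(
  targets=[
    [0.5,45,0,0,0],
    [0.5,45,0,0,0],
    [0.5,45,0,0,0],
    [0.5,40,0,0,0],
    [0.5,20,0,0,0],
    [0.5,5,0,0,0],
    [0.5,0,0,0,0],
  ],
)

```text
time: 20.0
ee_pos: [483.8, 285.7, 197.7]
tcp_rot: [3.133, 0.014, 1.549]
ft_force: [-0.1, -0.3, -0.7]
grip_width: 42.9
```

```bash
python3 snap.py 7 side top
```

```text
20.1 [483.9 284.4 197.7] [3.1337 0.0139 1.5474] [0.4 0.1 0.6] 43.0
```

View pics/side7c.png

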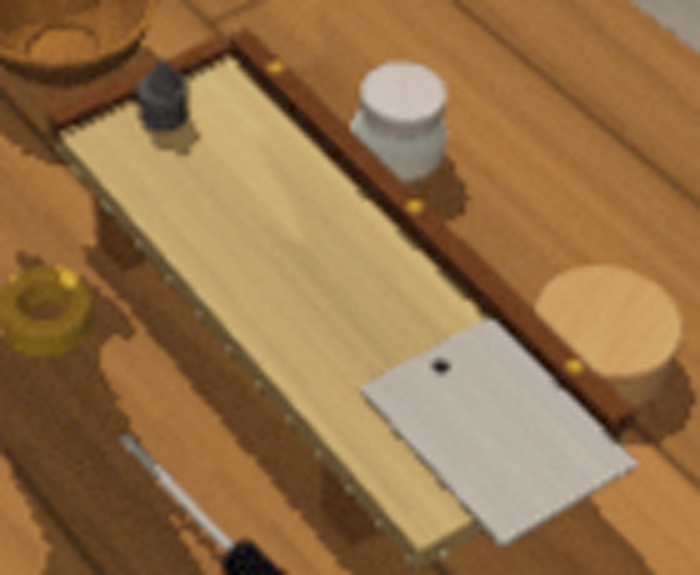

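View pics/top7c.png

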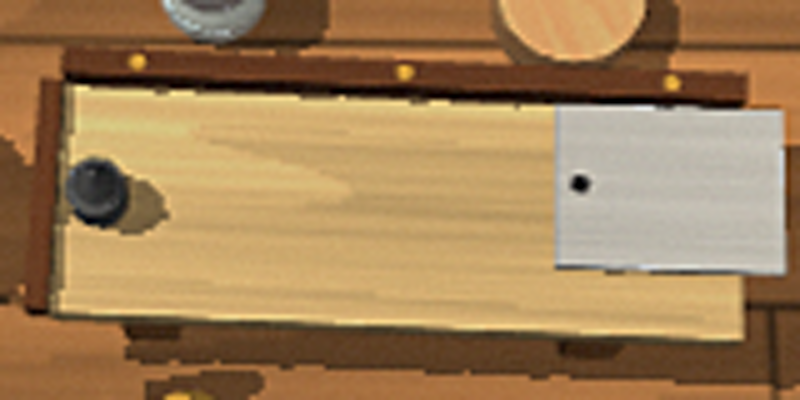

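Run:
```python
from h import *
T=load("top7");S=load("side7");to=(205,120);so=(225,135)
B=[[45,60,75],[45,-60,75],[-45,-60,75],[-45,60,75]]
bt=crop([[557,104],[784,110],[785,272],[556,267]],to)
bs=crop([[491,320],[636,463],[503,541],[362,386]],so)
for nm,o,l in [("both",[(T,B,bt),(S,B,bs)],(576.5,-22.5,-.032)),("T",[(T,B,bt)],(577.4,-23.2,-.029)),("S",[(S,B,bs)],(575.5,-21.7,-.034))]:
    q,r=fit(o,[600,0,0.]);d=q[:2]-l[:2];c,s=np.cos(l[2]),np.sin(l[2]);x,y=c*d[0]+s*d[1],-s*d[0]+c*d[1];a=q[2]-l[2]
    print(nm,q.round(3),"led",x.round(1),y.round(1),a.round(3),"edge y",(y-60*np.cos(a)+0).round(1),"side x",(x+45).round(1)); print(r.round(1).tolist())
```

```text
both [ 5.89627e+02 -1.63911e+02 -2.70000e-02] led 17.6 -140.9 0.005 edge y -200.9 side x 62.6
[[-0.5, 0.1], [-0.5, 0.5], [0.2, 1.1], [-0.4, 0.4], [0.5, -0.9], [0.9, -0.1], [0.6, 0.3], [0.2, 0.0]]
T [ 5.91056e+02 -1.64712e+02 -2.40000e-02] led 17.8 -141.1 0.005 edge y -201.1 side x 62.8
[[-0.2, -0.3], [-0.3, -0.1], [0.5, 0.5], [-0.0, -0.1]]
S [ 5.88126e+02 -1.63399e+02 -3.10000e-02] led 17.4 -141.2 0.003 edge y -201.2 side x 62.4
[[0.1, -0.8], [0.3, 0.1], [-0.1, 0.4], [-0.3, 0.1]]
```

All three fits agree: the edge is about 21 mm past the end, the side is at the fence, and the skew is 0.005 rad or less. The other objects sit where they did in the first pictures, and the gripper is clear, so I'm handing the job in.

```bash
python3 -c "
from plant import order;print(order.job_done())"
```

```text
the job is handed in; nothing more can be done
None
```

I pushed the smallest blank square against the fence with two half-open fingertips. I then slid it along the fence from its rear edge, backed the gripper well clear, and handed the job in at about 20 s. No verdict came back.

**Last checks (top and side pictures, separately and together):**

| Check | Measured | Required |
|---|---|---|
| Leading edge past the open end | about 21 mm (y ≈ -201 mm) | 12 to 28 mm |
| Far side, x in the ledge frame | 62.4–62.8 mm (fence face at 62.5 mm) | above 57.5 mm |
| Skew to the ledge | 0.005 rad or less | below 0.06 rad |

- **Flatness:** the blank looks flat on the deck in both views. I did not measure its tilt or height separately.
- **Other things:** the live centre, collar, driver, jar, disc and the visible part of the bowl look unmoved in the last pictures. I checked this by eye. The file was outside those crops, and the arm worked well short of it.
- **Disagreements:** the two cameras differed by about 2–3 mm in world position, but agreed to within 1 mm once referred to the ledge.
- **Rough spot:** early in the push toward the fence, the fingertips first rode too high on the blank's edge, so I backed off and lowered them. They then rubbed the deck at about 12 N before I corrected the height. The highest force I saw in the whole run was about 16 N.

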